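# Serve a roll with the tongs

## Robot

A 7-joint arm with a two-finger parallel gripper is mounted at the origin on the work surface. World frame = base frame: x ahead of the robot, y to its left, z up, the work surface at z = 0. Lengths are in m, angles in rad, forces in N, time in s.
With the tool pointing down it reaches from about 0.425 to 0.925 m from the base axis. Payload 6.8 kg.
Tool frame: the origin (TCP) lies on the centre line of the jaws, within the pads' length; the fingertips stand 25 mm ahead of it and the grasp point (between the pads) lies 6 mm ahead of it; z points along the fingers, y is the line along which they close (so a half turn about z gives the same grasp; the last joint's range is limited). The gripper opens to 85 mm and grips with 20 to 120 N. Pads are 22 mm wide; open, the fingers measure 114 mm over their backs; the gripper's body (76 mm by 85 mm) begins 54 mm behind the grasp point. The pads swing forward as they close: fully open they stand 13 mm farther back than shut.
Start: joints at [1.149, 0.477, 0.022, 1.555, -0.011, 1.109, -0.083], TCP at [0.208, -0.642, 0.256] pointing down, gripper open.
Joint ranges: [-2.96, 2.96], [-0.34, 2.1], [-1.41, 1.46], [0.24, 2.44], [-1.37, 4.51], [0.17, 1.92], [-2.96, 2.96]. Speed limits (rad/s): [2.39, 2.39, 3.14, 3.14, 3.14, 3.14, 3.14].

## Interface

Orientations are given as a rotation vector (axis times angle).
In Python, from bench import status, imaging, workorder gives the robot as it stands.
- The arm moves only by the tool send_rows, never from a script. Its argument "steps" is a list of rows, each an object of numbers: "dx", "dy", "dz": the shift along the tool's x, y, z in cm; "yaw": the turn about the tool's z in degrees; "gripper": the opening, from 0 (shut) to 1 (fully open). A call has 1 to 5 rows; each row is the pose to reach, as a shift and turn from the pose commanded when the call began, along the tool's axes at that moment; what a row does not reach only later rows make up. A row lasts 1/8 s, in which the tool goes at most 62.5 mm and 10.7 degrees, less where a joint would pass 70% of its speed; a pose out of reach is approached as far as the arm can. A call with a gripper value outside its range is refused whole. The fingers move at their own pace and stop on an object; "force" is the grip in N (left out, the last holds). Time passes only in rows, so rows that repeat a pose let the fingers close. It gives the time, the measured TCP pose, the force, the opening and the grip force at its end, in the units of the state.
- status.get_obs(): the state, without advancing time (a new reading comes with each control period).
- imaging.grab_frame(name): name is "side" or "top"; returns a dict with "color" (400x640x3 uint8, red, green, blue), "depth" (400x640 float32, m along the optical axis (not along the pixel's ray), 0 where there is no reading), "K" (3x3 intrinsics, pixels), "R" (3x3) and "t" (3): a world point X has camera coordinates R X + t. Camera axes: x right, y down, z forward; pixel columns grow to the right and rows downward; lengths in m; the calibration is good to about 2 mm. A picture is of the moment at which its call begins.
- workorder.hand_in(): hands the job in; it is judged then, once.
The state is a dict: "clock": time; "joints": joint angles; "qvel": joint speeds; "tau": joint torques, N m; "tcp_pos": TCP position; "orientation": TCP orientation; "contact_force": force on the tool from outside, world axes, zero at the start; "moment": the same for the moment, N m; "grip_width": finger opening in m; "gripper_force": force on a finger pad.
Only numpy, scipy, OpenCV 4.12 (cv2) and the standard library are available. Lean on these libraries where they do the work, as an engineer would, in place of code of your own. Each camera call takes 0.05 s, during which the arm holds its last target. There are 200 camera calls.

## Task

Lift the clear cover off the bread roll by its knob and stand it upright on the counter, clear of the board. Then pick up the tongs, take the roll between their tips and lift it at least 10 cm above the board, never touching the roll with the gripper, never letting it fall off the board, and leaving the jar, bottle and tin alone. Finish while still squeezing the tongs and holding the roll up, still; do not put anything down.

Things in the scene. Friction and masses are not known exactly. Their poses are not given: they have to be found in the camera images.
- board: Round white marble serving board, diameter 160, 18 thick, heavy and immovable on the counter. Origin: centre of its underside, on the counter.
- cover: Clear plastic food cover (upside-down round cup, open below) standing on the board over the roll: outer diameter 110 at its open rim, 60 high, wall 3, narrowing to 68 at the flat top, with a round wooden knob on the top. About 150 g. Origin: centre of its open rim (its underside); z up its axis.
- cover_knob (a point): Point in the cover's knob at which to grip it from above: on its axis, 80 above the cover's rim. The knob starts at 60, is 26 across (20 across at its foot) and 30 high (top 90 above the rim).
- roll: Small round golden-brown bread roll (rigid), diameter 45, 37 high, about 50 g, standing on the board near its middle. Its sides are about upright between 9 and 25 above its underside. Origin: centre of its underside.
- roll_center (a point): Middle of the roll, 18 above its underside.
- tongs: Steel tongs, about 220 long, 83 wide over the open tips, 28 high, 90 g, lying on the counter on their edges, so that the two arms open sideways (level). Origin: midway between the two black grip plates, at the underside; x points along the tongs to the tips, z up. The hinge pin (upright, diameter 18) is 85 behind the origin.
- tongs_grip (a point): Where to grip the tongs from above, squeezing across their length: midway between the two black grip plates, 14 above the underside. Each plate is 44 long (x) and 28 high (from the underside). Left alone their outer faces are 40 apart (43 at the front ends); a spring pushes them out with 3 to 5 N each, so a gripper opening of 37 carries the tongs, tips 67 apart; at 25 the tips are 44 apart.
- tongs_tip (a point): Midway between the two tip plates, 109 ahead of the tongs' origin along x, 12 above the underside. Each steel tip plate is 36 long (x), 24 high (from the underside), 3 thick; left alone their inner faces are 77 apart. Both arms close evenly when the grip plates are squeezed; the squeeze at the tips is about 0.44 of that at the plates, less 2 N.
- tongs_left: The tongs' arm on the +y side. Origin on the hinge, at the underside.
- tongs_right: The tongs' arm on the -y side. Origin on the hinge, at the underside.
- jar: Bystander: clear glass jar with a steel cap, diameter 76, 110 high. Origin: centre of its underside. The jar and the tongs lie one on the left and one on the right of the board, either way round.
- bottle: Bystander: green glass bottle, diameter 64, 220 high. Origin: centre of its underside.
- tin: Bystander: tin can, diameter 72, 100 high. Origin: centre of its underside.

How it is judged:
On the way, in this order (a step that is already met when the one before it is completed fails the run):
1. the cover is lifted off the roll by the gripper (height (world z) of cover above 0.045 m and contact force between the fingers and cover above 0.3 N), for 0.1 s.
2. the cover stands upright on the counter, clear of the board, let go (height (world z) of cover below 0.01 m and angle between cover's own z axis and vertical below 0.1 rad and horizontal distance between cover and board above 0.137 m and contact force between the fingers and cover below 0.1 N), for 0.2 s.
3. the tongs are picked up by the gripper (height (world z) of tongs above 0.015 m and contact force between the fingers and tongs above 1 N), for 0.1 s.
4. the roll is held up between the tips of the tongs (height (world z) of roll_center above 0.116 m and contact force between each of tongs_left, tongs_right and roll above 0.4 N and contact force between the fingers and tongs above 1 N and contact force between each of the arm, the fingers and roll below 0.1 N and contact force between each of board, cover and roll below 0.05 N), for 0.2 s.
At the end, for the whole second after the job is handed in: Gripper squeezes the tongs, both tong arms press the roll, its underside 80 mm or more above the board, still, touched by nothing else; cover upright on the counter, over 137 mm from the board centre to centre, released; jar, bottle, tin moved under 30 mm (all of step 2 and all of step 4 and linear speed of roll below 0.04 m/s and distance of each of jar, bottle, tin from where it was at the start of the episode below 0.03 m); the arm keeps its last pose, push and grip.
It fails at once if the gripper or arm touches the roll (contact force between any of the fingers, the arm and roll above 0.3 N).
It fails at once if the roll falls off the board to the counter (height (world z) of roll_center below 0.028 m).
It fails at once if jar, bottle or tin is shifted or knocked over (distance of any of jar, bottle, tin from where it was at the start of the episode above 0.03 m or angle between any of jar, bottle, tin's own z axis and vertical above 0.3 rad).
It also fails if it takes over 58 s, if anything falls off the work surface, if the arm or the gripper's body presses on something with over 40 N, if the wrist force passes 120 N, or if a joint passes its speed limit or range.

## Working session

There is one attempt and no reset: what is moved stays moved. The work goes in short steps, Python scripts to look and compute and a tool call to move; the robot and the scene stay as the last step left them, time stands still between calls to the robot, and variables do not carry over. Pictures are saved under pics/ and viewed, at most 10 in all, crops included, and the job is handed in when it is done.

Besides the shell and the picture viewer there is one more tool, called after ">>>" as name(argument=value, ...), one argument or row to a line, values as JSON. send_rows: Moves the arm, as the interface text tells. Its arguments: {"type":"object","properties":{"steps":{"type":"array"},"force":{"type":"number"}},"required":["steps"]}

```bash
mkdir -p pics; cat > h.py <<'E'
import numpy as np, cv2
from bench import status, imaging, workorder
def ray(f,u,v,z):
    d=f['R'].T@np.linalg.inv(f['K'])@np.array([u,v,1.]); c=-f['R'].T@f['t']
    return c+d*(z-c[2])/d[2]
def pt(f,u,v):
    D=f['depth'][int(v),int(u)]
    return f['R'].T@(np.linalg.inv(f['K'])@np.array([u,v,1.])*D-f['t'])
def cloud(f):
    v,u=np.mgrid[:400,:640]; P=np.linalg.inv(f['K'])@np.stack([u.ravel(),v.ravel(),np.ones(u.size)])
    P=P*f['depth'].ravel(); return (f['R'].T@(P-f['t'][:,None])).T.reshape(400,640,3)
def save(f,n): cv2.imwrite('pics/'+n,f['color'][:,:,::-1])
E
python3 - <<'E'
from h import *
o=status.get_obs();print(o)
for n in('top','side'):
    f=imaging.grab_frame(n);save(f,n+'0.png');print(n,f['K'],-f['R'].T@f['t'],f['R'])
    np.savez(n+'0.npz',**f)
E
```

```text
{'clock': 0.0, 'joints': array([ 1.14895234,  0.47783183,  0.02231172,  1.55648202, -0.01149618,
        1.10927207, -0.0831276 ]), 'qvel': array([-0.0009091 ,  0.00018773, -0.00121536, -0.00148308,  0.00070418,
       -0.00107497,  0.00115763]), 'tau': array([ 6.48267292e-05, -5.96452403e+01,  1.60780896e+00, -2.81194693e+01,
        1.23879997e-02,  9.43841762e-03,  1.43794864e-05]), 'tcp_pos': array([ 0.20815156, -0.64151955,  0.25529094]), 'orientation': array([-3.10121607e+00, -4.90556539e-01,  6.59061644e-04]), 'contact_force': array([-0.05268957,  0.61466611, -0.03230211]), 'moment': array([0.06649854, 0.0149298 , 0.00977139]), 'gripper_force': 0.0, 'grip_width': 0.08521951234003987}
top [[429.80822447   0.         318.87142258]
 [  0.         429.80822447 204.75378964]
 [  0.           0.           1.        ]] [0.46162731 0.02954387 1.17118298] [[-0.01903295 -0.99945357  0.0270243 ]
 [-0.99353689  0.01588127 -0.11239319]
 [ 0.11190259 -0.02898882 -0.99329626]]
side [[408.89879888   0.         319.03826447]
 [  0.         408.89879888 193.83006351]
 [  0.           0.           1.        ]] [0.46736778 0.74057837 0.6696304 ] [[-0.9884291  -0.15023993 -0.02087777]
 [-0.07778556  0.62022054 -0.78056127]
 [ 0.13022029 -0.76990548 -0.62473053]]
```

```bash
ls -la . pics
```

```text
.:
total 3520
drwxr-xr-x  3 agent agent    4096 Nov 29 18:52 .
drwxr-xr-x 23 root  root     4096 Nov 29 18:52 ..
-rw-r--r--  1 agent agent     571 Nov 29 18:52 h.py
drwxr-xr-x  2 agent agent    4096 Nov 29 18:52 pics
-rw-r--r--  1 agent agent 1793376 Nov 29 18:52 side0.npz
-rw-r--r--  1 agent agent 1793376 Nov 29 18:52 top0.npz

pics:
total 684
drwxr-xr-x 2 agent agent   4096 Nov 29 18:52 .
drwxr-xr-x 3 agent agent   4096 Nov 29 18:52 ..
-rw-r--r-- 1 agent agent 416818 Nov 29 18:52 side0.png
-rw-r--r-- 1 agent agent 272609 Nov 29 18:52 top0.png
```

View pics/top0.png

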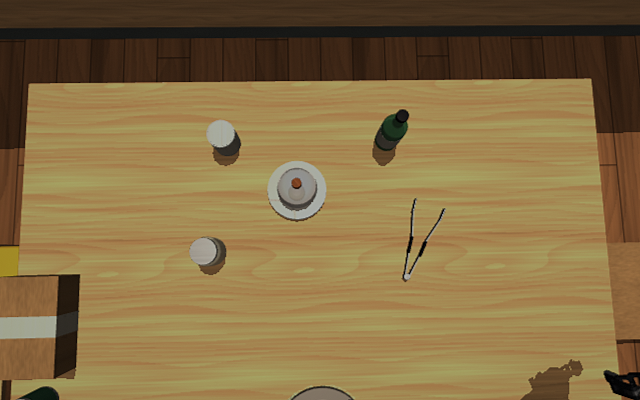

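View pics/side0.png

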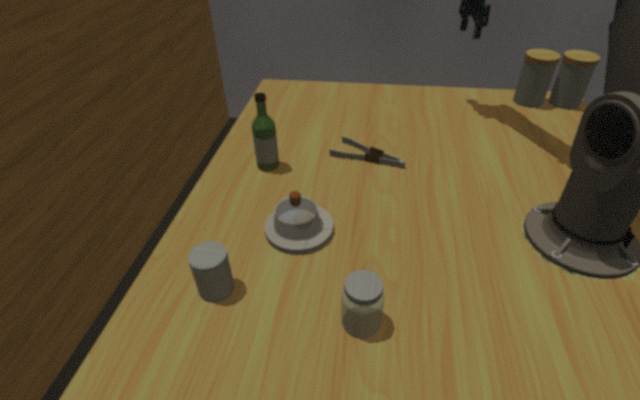

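Top view: board (297,191), knob (296,183), tongs with hinge (406,277) and tips (415,200)/(444,210), jar (205,251), tin (222,134), bottle (395,125). Side view: knob (295,198), tongs (375,155), jar (362,303).

```bash
cat >> h.py <<'E'
def blob(m,box):
    u0,v0,u1,v1=box; k=np.zeros(m.shape,np.uint8); k[v0:v1,u0:u1]=m[v0:v1,u0:u1]
    n,l,s,c=cv2.connectedComponentsWithStats(k); return [(c[i].round(2),int(s[i,4]),l==i) for i in range(1,n) if s[i,4]>3]
E
python3 - <<'E'
from h import *
for n in('top','side'):
    f=dict(np.load(n+'0.npz')); h=cv2.cvtColor(f['color'],cv2.COLOR_RGB2HSV); P=cloud(f)
    H,S,V=[h[...,i].astype(int) for i in range(3)]
    kb=(275,165,320,205) if n=='top' else (280,185,312,210)
    print(n,'knob')
    for c,a,m in blob((H<12)&(S>120),kb):
        print(c,a,ray(f,*c,.098).round(4),np.median(P[m],0).round(4))
    b=(260,155,335,225) if n=='top' else (255,190,345,260)
    for c,a,m in blob((S<60)&(V>100),b):
        if a<300: continue
        ct=max(cv2.findContours(m.astype(np.uint8),0,1)[0],key=len); X=np.array([ray(f,*q[0],.018)[:2] for q in cv2.convexHull(ct)],np.float32)
        print('board',c,a,cv2.fitEllipse(X))
    b=(390,190,460,290) if n=='top' else (325,130,410,172)
    z=P[...,2]; 
    tm=((S<75)|(V<60)); 
    for c,a,m in blob(tm,b):
        print('tongs',c,a,ray(f,*c,.02).round(4),np.median(P[m],0).round(3), V[m].mean(), P[m][:,2].max().round(3))
    for nm,lo in (('jar',(185,230,232,278)),('tin',(200,112,245,170)),('bot',(370,105,412,165))):
        if n=='top':
            s=P[lo[1]:lo[3],lo[0]:lo[2]].reshape(-1,3); s=s[s[:,2]>.03]; print(nm,s.max(0).round(3),s.min(0).round(3))
    if n=='top': 
        t=P[190:290,390:460]; print('tongs depth>0.012 count',(t[...,2]>.012).sum(),t[...,2].max())
        cv2.imwrite('pics/tong.png',cv2.resize(f['color'][190:290,390:460,::-1],None,fx=6,fy=6,interpolation=0))
    else: cv2.imwrite('pics/tongs.png',cv2.resize(f['color'][130:175,322:412,::-1],None,fx=8,fy=8,interpolation=0))
E
```

```text
top knob
[295.96 182.79] 77 [0.6392 0.055  0.098 ] [0.6374 0.0547 0.1072]
board [296.41 188.65] 2380 ((0.6342973113059998, 0.05568612739443779), (0.15894286334514618, 0.1595550775527954), 69.02120208740234)
tongs [417.21 242.09] 442 [ 0.4862 -0.2664  0.02  ] [ 0.484 -0.256  0.02 ] 80.40950226244344 1.171
jar [0.51  0.319 1.171] [0.436 0.03  0.03 ]
tin [0.805 0.282 1.171] [0.462 0.03  0.031]
bot [0.805 0.03  1.171] [ 0.462 -0.224  0.031]
tongs depth>0.012 count 398 1.171182977962313
side knob
board [299.58 230.68] 1100 ((0.6363829374313354, 0.04693529009819031), (0.15716251730918884, 0.1845228672027588), 16.455121994018555)
board [295.69 215.9 ] 418 ((0.645990252494812, 0.026957448571920395), (0.054552238434553146, 0.0851232260465622), 103.64230346679688)
tongs [370.39 154.95] 609 [ 0.4832 -0.2551  0.02  ] [ 0.478 -0.252  0.016] 58.614121510673236 0.67
```

View pics/tong.png

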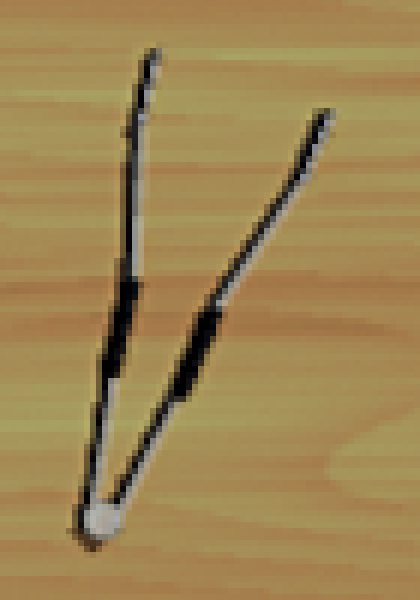

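The crop shows the hinge cap near crop (103,520), black grip plates at about (121,328) and (197,353), tips at (152,55) and (325,115), with shadows on the left side of each arm. I'll measure using depth to drop the shadows.

```bash
cat >> h.py <<'E'
from scipy.spatial.transform import Rotation as Ro
def go(x,y,z,head=None):
    """print shift (cm) & yaw (deg) for tcp target; head = world heading of tool x, deg"""
    o=status.get_obs(); A=Ro.from_rotvec(o['orientation']).as_matrix()
    hd=np.degrees(np.arctan2(A[1,0],A[0,0])); d=A.T@(np.array([x,y,z])-o['tcp_pos'])*100
    print('t',o['clock'].__round__(2),'tcp',o['tcp_pos'].round(4),'head',hd.round(2),'zax',A[:,2].round(3),'w',round(o['grip_width'],4),'F',o['contact_force'].round(1),'gf',o['gripper_force'])
    print('d',d.round(2),'yaw',None if head is None else round(-((head-hd+180)%360-180),2))
E
cat > tg.py <<'E'
from h import *
def tongs(f,box,zlo=.014,zhi=.04,dz=0):
    P=cloud(f); u0,v0,u1,v1=box; Q=P[v0:v1,u0:u1].reshape(-1,3); C=f['color'][v0:v1,u0:u1].reshape(-1,3).astype(int)
    k=(Q[:,2]>zlo)&(Q[:,2]<zhi); return Q[k],C[k]
E
python3 - <<'E'
from tg import *
for n,b in(('top',(390,190,460,290)),('side',(325,130,410,172))):
    f=dict(np.load(n+'0.npz')); Q,C=tongs(f,b)
    print(n,len(Q),Q.min(0).round(3),Q.max(0).round(3),np.percentile(Q[:,2],[50,90]).round(3))
    dk=C.max(1)<40; 
    # split arms by 2-means on the angle about hinge
    hinge=Q[Q[:,0]<Q[:,0].min()+.014].mean(0); print('hinge',hinge.round(4))
    a=np.degrees(np.arctan2(Q[:,1]-hinge[1],Q[:,0]-hinge[0])); far=np.hypot(*(Q[:,:2]-hinge[:2]).T)>.05
    thr=(np.percentile(a[far],5)+np.percentile(a[far],95))/2
    for s in(a<thr,a>=thr):
        A=Q[far&s]; t=A[A[:,0]>A[:,0].max()-.03]; p=Q[far&s&dk]; p=p[p[:,0]<hinge[0]+.12]
        print('n',len(A),'tip',t.mean(0).round(4),'end',A[A[:,0].argmax()].round(4),'plate',len(p),p.mean(0).round(4) if len(p) else '', (p.min(0),p.max(0)) if len(p) else '','meanang',a[far&s].mean().round(1))
f=dict(np.load('top0.npz'));P=cloud(f)
for nm,lo in (('jar',(185,230,232,278)),('tin',(200,112,245,170)),('bot',(370,105,412,165))):
    s=P[lo[1]:lo[3],lo[0]:lo[2]].reshape(-1,3); s=s[(s[:,2]>.03)&(s[:,2]<.3)]; print(nm,s.max(0).round(3),s.min(0).round(3))
f=dict(np.load('side0.npz'));h=cv2.cvtColor(f['color'],cv2.COLOR_RGB2HSV)
for c,a,m in blob((h[...,0]<15)&(h[...,1]>140),(285,188,306,210)): print('sideknob',c,a,ray(f,*c,.095))
go(.638,.055,.17)
E
```

```text
top 344 [ 0.389 -0.346  0.014] [ 0.605 -0.225  0.032] [0.022 0.027]
hinge [ 0.3965 -0.2325  0.0215]
n 126 tip [ 0.5623 -0.3368  0.0221] end [ 0.5768 -0.346   0.0216] plate 51 [ 0.471  -0.2789  0.0232] (array([ 0.43848135, -0.30566451,  0.0144162 ]), array([ 0.51533714, -0.26150439,  0.03070099])) meanang -32.3
n 122 tip [ 0.5904 -0.2619  0.0216] end [ 0.6051 -0.2647  0.0238] plate 48 [ 0.4811 -0.2444  0.0241] (array([ 0.44962708, -0.25120577,  0.01491836]), array([ 0.5162434 , -0.23665243,  0.03208911])) meanang -8.3
side 550 [ 0.385 -0.346  0.014] [ 0.602 -0.221  0.033] [0.021 0.027]
hinge [ 0.3924 -0.2288  0.0217]
n 197 tip [ 0.5599 -0.3369  0.0207] end [ 0.5749 -0.3461  0.0193] plate 16 [ 0.4676 -0.2783  0.0187] (array([ 0.4531349 , -0.29050243,  0.01413023]), array([ 0.48317881, -0.27075536,  0.02374401])) meanang -33.4
n 225 tip [ 0.5871 -0.261   0.0209] end [ 0.6016 -0.2664  0.0207] plate 40 [ 0.4762 -0.2427  0.0231] (array([ 0.46102003, -0.24971877,  0.01426768]), array([ 0.49550425, -0.2372176 ,  0.03141452])) meanang -9.7
jar [0.51  0.319 0.116] [0.436 0.247 0.03 ]
tin [0.805 0.282 0.105] [0.733 0.211 0.031]
bot [ 0.805 -0.161  0.224] [ 0.741 -0.224  0.031]
sideknob [294.28 195.24] 25 [0.64154895 0.04434043 0.095     ]
sideknob [295.75 203.  ] 4 [0.63299504 0.07057744 0.095     ]
t 0.1 tcp [ 0.2082 -0.6416  0.2555] head 17.98 zax [-0.001  0.001 -1.   ] w 0.0855 F [0.4 0.  0.2] gf 0.0
d [ 62.38 -52.97   8.62] yaw None
```

>>> send_rows(
  steps=[
    {"dx": 62.4, "dy": -53.0, "dz": 0, "gripper": 1},
    {"dx": 62.4, "dy": -53.0, "dz": 0, "gripper": 1},
    {"dx": 62.4, "dy": -53.0, "dz": 2, "gripper": 1},
    {"dx": 62.4, "dy": -53.0, "dz": 5, "gripper": 1},
    {"dx": 62.4, "dy": -53.0, "dz": 5, "gripper": 1},
  ],
  force=30,
)

```text
validation failed for argument at $.st...
```

```bash
python3 -c "
from h import *
go(.638,.055,.18)"
```

```text
t 0.1 tcp [ 0.2082 -0.6416  0.2555] head 17.98 zax [-0.001  0.001 -1.   ] w 0.0855 F [0.4 0.  0.2] gf 0.0
d [ 62.38 -52.98   7.62] yaw None
```

>>> send_rows(
  steps=[
    {"dx": 4.7, "dy": -4.0, "dz": 0.0, "yaw": 0.0, "gripper": 1.0},
  ],
  force=30,
)

```text
clock: 0.22
tcp_pos: [0.237, -0.592, 0.2554]
orientation: [3.104, 0.479, -0.004]
contact_force: [2.1, 1.1, 0.7]
grip_width: 0.0852
gripper_force: 0.0
```

>>> send_rows(
  steps=[
    {"dx": 57.7, "dy": -49.0, "dz": 0, "yaw": 0, "gripper": 1},
    {"dx": 57.7, "dy": -49.0, "dz": 0, "yaw": 0, "gripper": 1},
    {"dx": 57.7, "dy": -49.0, "dz": 2, "yaw": 0, "gripper": 1},
    {"dx": 57.7, "dy": -49.0, "dz": 5, "yaw": 0, "gripper": 1},
    {"dx": 57.7, "dy": -49.0, "dz": 5, "yaw": 0, "gripper": 1},
  ],
)

```text
clock: 0.85
tcp_pos: [0.4053, -0.3221, 0.2437]
orientation: [3.103, 0.491, 0.0]
contact_force: [1.6, -0.2, 0.5]
grip_width: 0.0853
gripper_force: 0.0
```

```bash
python3 -c "
from h import *
go(.638,.055,.18)"
```

```text
t 0.85 tcp [ 0.4053 -0.3221  0.2437] head 17.97 zax [ 0. -0. -1.] w 0.0853 F [ 1.6 -0.2  0.5] gf 0.0
d [ 33.77 -28.69   6.36] yaw None
```

>>> send_rows(
  steps=[
    {"dx": 33, "dy": -28, "dz": 4, "yaw": 0, "gripper": 1},
    {"dx": 33, "dy": -28, "dz": 4, "yaw": 0, "gripper": 1},
    {"dx": 33, "dy": -28, "dz": 4, "yaw": 0, "gripper": 1},
    {"dx": 33, "dy": -28, "dz": 4, "yaw": 0, "gripper": 1},
    {"dx": 33, "dy": -28, "dz": 4, "yaw": 0, "gripper": 1},
  ],
)

```text
clock: 1.48
tcp_pos: [0.5688, -0.0577, 0.2147]
orientation: [3.103, 0.49, -0.0]
contact_force: [0.8, -0.9, -0.5]
grip_width: 0.0854
gripper_force: 0.0
```

>>> send_rows(
  steps=[
    {"dx": 6, "dy": -5, "dz": 0, "yaw": 0, "gripper": 1},
    {"dx": 6, "dy": -5, "dz": 0, "yaw": 0, "gripper": 1},
    {"dx": 6, "dy": -5, "dz": 0, "yaw": 0, "gripper": 1},
    {"dx": 6, "dy": -5, "dz": 0, "yaw": 0, "gripper": 1},
  ],
)

```text
clock: 1.98
tcp_pos: [0.609, 0.0043, 0.2148]
orientation: [3.102, 0.486, -0.002]
contact_force: [0.1, -0.2, -0.3]
grip_width: 0.0852
gripper_force: 0.0
```

```bash
python3 -c "
from h import *
go(.638,.055,.107)"
```

```text
t 1.98 tcp [0.609  0.0043 0.2148] head 17.82 zax [-0.001 -0.001 -1.   ] w 0.0852 F [ 0.1 -0.2 -0.3] gf 0.0
d [ 4.33 -3.95 10.76] yaw None
```

>>> send_rows(
  steps=[
    {"dx": 4.3, "dy": -3.95, "dz": 3, "yaw": 0, "gripper": 1},
    {"dx": 4.3, "dy": -3.95, "dz": 3, "yaw": 0, "gripper": 1},
    {"dx": 4.3, "dy": -3.95, "dz": 7, "yaw": 0, "gripper": 1},
    {"dx": 4.3, "dy": -3.95, "dz": 9, "yaw": 0, "gripper": 1},
    {"dx": 4.3, "dy": -3.95, "dz": 10.6, "yaw": 0, "gripper": 1},
  ],
)

```text
clock: 2.6
tcp_pos: [0.6382, 0.0559, 0.1084]
orientation: [3.103, 0.488, -0.001]
contact_force: [0.0, 0.6, -0.3]
grip_width: 0.0854
gripper_force: 0.0
```

>>> send_rows(
  steps=[
    {"dx": 0, "dy": 0, "dz": 0, "yaw": 0, "gripper": 0.15},
    {"dx": 0, "dy": 0, "dz": 0, "yaw": 0, "gripper": 0.15},
    {"dx": 0, "dy": 0, "dz": 0, "yaw": 0, "gripper": 0.15},
    {"dx": 0, "dy": 0, "dz": 0, "yaw": 0, "gripper": 0.15},
    {"dx": 0, "dy": 0, "dz": 0, "yaw": 0, "gripper": 0.15},
  ],
)

```text
clock: 3.22
tcp_pos: [0.6392, 0.0577, 0.1099]
orientation: [3.103, 0.49, 0.003]
contact_force: [0.5, -1.4, 3.8]
grip_width: 0.0248
gripper_force: 33.0
```

```bash
python3 -c "
from h import *
go(.638,.055,.107)
f=imaging.grab_frame('side');cv2.imwrite('pics/s1.png',cv2.resize(f['color'][100:300,180:420,::-1],None,fx=3,fy=3))"
```

```text
t 3.23 tcp [0.6392 0.0577 0.1099] head 17.96 zax [ 0.002  0.    -1.   ] w 0.0248 F [ 0.5 -1.4  3.8] gf 33.0224321501737
d [-0.19  0.22  0.29] yaw None
```

>>> send_rows(
  steps=[
    {"dx": 0, "dy": 0, "dz": -1.5, "yaw": 0, "gripper": 0.15},
    {"dx": 0, "dy": 0, "dz": -4, "yaw": 0, "gripper": 0.15},
    {"dx": 0, "dy": 0, "dz": -7, "yaw": 0, "gripper": 0.15},
    {"dx": 0, "dy": 0, "dz": -9, "yaw": 0, "gripper": 0.15},
    {"dx": 0, "dy": 0, "dz": -9, "yaw": 0, "gripper": 0.15},
  ],
  force=35,
)

```text
clock: 3.9
tcp_pos: [0.6393, 0.058, 0.2009]
orientation: [3.103, 0.491, 0.005]
contact_force: [-0.2, 0.7, -2.6]
grip_width: 0.0246
gripper_force: 34.6
```

```bash
python3 -c "
from h import *
go(.63,.245,.195)
f=imaging.grab_frame('side');cv2.imwrite('pics/s2.png',cv2.resize(f['color'][80:300,180:420,::-1],None,fx=3,fy=2.7))"
```

```text
t 3.9 tcp [0.6393 0.058  0.2009] head 17.98 zax [ 0.003  0.    -1.   ] w 0.0246 F [-0.2  0.7 -2.6] gf 34.62167980246704
d [  4.88 -18.08   0.6 ] yaw None
```

View pics/s2.png

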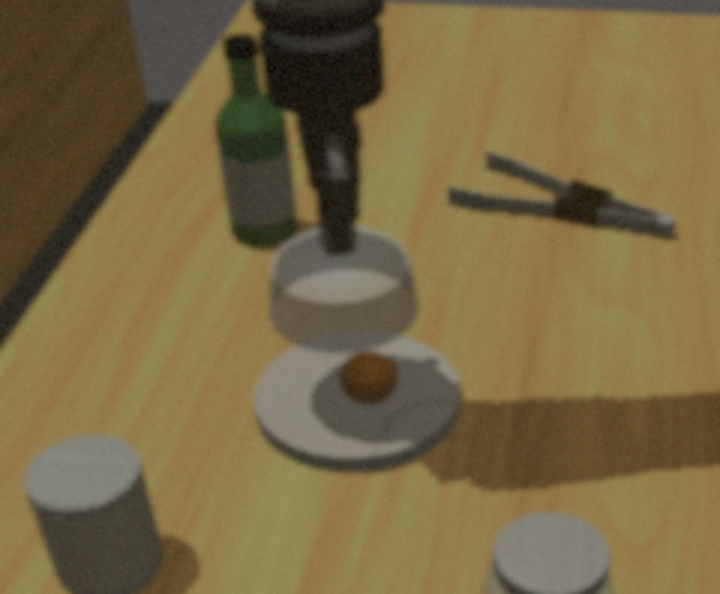

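Cover is lifted and upright; the roll is uncovered on the board (crop 369,378). Now carry it left.

>>> send_rows(
  steps=[
    {"dx": 1.4, "dy": -5, "dz": 0, "yaw": 0, "gripper": 0.15},
    {"dx": 2.8, "dy": -10, "dz": 0, "yaw": 0, "gripper": 0.15},
    {"dx": 4.2, "dy": -15, "dz": 0, "yaw": 0, "gripper": 0.15},
    {"dx": 4.9, "dy": -18, "dz": 0, "yaw": 0, "gripper": 0.15},
    {"dx": 4.9, "dy": -18, "dz": 0, "yaw": 0, "gripper": 0.15},
  ],
)

```text
clock: 4.58
tcp_pos: [0.6273, 0.2481, 0.1972]
orientation: [-3.1, -0.5, 0.005]
contact_force: [-1.2, -0.4, -1.7]
grip_width: 0.0249
gripper_force: 34.7
```

>>> send_rows(
  steps=[
    {"dx": 0, "dy": 0, "dz": 4, "yaw": 0, "gripper": 0.15},
    {"dx": 0, "dy": 0, "dz": 7, "yaw": 0, "gripper": 0.15},
    {"dx": 0, "dy": 0, "dz": 9, "yaw": 0, "gripper": 0.15},
    {"dx": 0, "dy": 0, "dz": 10, "yaw": 0, "gripper": 0.15},
    {"dx": 0, "dy": 0, "dz": 10.3, "yaw": 0, "gripper": 0.15},
  ],
)

```text
clock: 5.2
tcp_pos: [0.6298, 0.2437, 0.0958]
orientation: [3.103, 0.49, -0.0]
contact_force: [-0.3, -0.1, -1.2]
grip_width: 0.0246
gripper_force: 34.7
```

```bash
python3 -c "
from h import *
go(.63,.245,.092)"
```

```text
t 5.2 tcp [0.6298 0.2437 0.0958] head 17.95 zax [-0. -0. -1.] w 0.0246 F [-0.3 -0.1 -1.2] gf 34.70603810250395
d [ 0.06 -0.12  0.38] yaw None
```

>>> send_rows(
  steps=[
    {"dx": 0, "dy": 0, "dz": 0.15, "yaw": 0, "gripper": 0.15},
    {"dx": 0, "dy": 0, "dz": 0.3, "yaw": 0, "gripper": 0.15},
    {"dx": 0, "dy": 0, "dz": 0.4, "yaw": 0, "gripper": 0.15},
    {"dx": 0, "dy": 0, "dz": 0.4, "yaw": 0, "gripper": 0.15},
  ],
)

```text
clock: 5.7
tcp_pos: [0.6298, 0.2441, 0.0924]
orientation: [-3.103, -0.491, -0.001]
contact_force: [-0.7, -0.5, -1.5]
grip_width: 0.0247
gripper_force: 34.8
```

>>> send_rows(
  steps=[
    {"dx": 0, "dy": 0, "dz": 0.15, "yaw": 0, "gripper": 0.15},
    {"dx": 0, "dy": 0, "dz": 0.3, "yaw": 0, "gripper": 0.15},
    {"dx": 0, "dy": 0, "dz": 0.3, "yaw": 0, "gripper": 0.15},
  ],
)

```text
clock: 6.08
tcp_pos: [0.6303, 0.244, 0.0915]
orientation: [3.103, 0.49, 0.003]
contact_force: [-3.1, -3.5, 14.5]
grip_width: 0.0249
gripper_force: 36.1
```

>>> send_rows(
  steps=[
    {"dx": 0, "dy": 0, "dz": -0.2, "yaw": 0, "gripper": 0.15},
    {"dx": 0, "dy": 0, "dz": -0.2, "yaw": 0, "gripper": 0.5},
    {"dx": 0, "dy": 0, "dz": -0.2, "yaw": 0, "gripper": 1},
    {"dx": 0, "dy": 0, "dz": -0.2, "yaw": 0, "gripper": 1},
    {"dx": 0, "dy": 0, "dz": -0.2, "yaw": 0, "gripper": 1},
  ],
)

```text
clock: 6.7
tcp_pos: [0.6295, 0.244, 0.0909]
orientation: [3.103, 0.491, -0.0]
contact_force: [-0.1, 0.4, -0.7]
grip_width: 0.0857
gripper_force: 0.0
```

>>> send_rows(
  steps=[
    {"dx": 0, "dy": 0, "dz": 0, "yaw": 0, "gripper": 1},
    {"dx": 0, "dy": 0, "dz": -1, "yaw": 0, "gripper": 1},
    {"dx": 0, "dy": 0, "dz": -5, "yaw": 0, "gripper": 1},
    {"dx": 0, "dy": 0, "dz": -11, "yaw": 0, "gripper": 1},
    {"dx": 0, "dy": 0, "dz": -13, "yaw": 0, "gripper": 1},
  ],
)

```text
clock: 7.32
tcp_pos: [0.6314, 0.2452, 0.2265]
orientation: [-3.101, -0.49, -0.011]
contact_force: [-0.7, -0.0, -0.2]
grip_width: 0.0856
gripper_force: 0.0
```

```bash
python3 -c "
from h import *
go(.4735,-.2605,.20,-20)
f=imaging.grab_frame('side');P=cloud(f);h=cv2.cvtColor(f['color'],cv2.COLOR_RGB2HSV)
for c,a,m in blob(((h[...,0]<18)&(h[...,1]>120)&(P[...,2]>.045)&(P[...,2]<.1)).astype(np.uint8),(180,150,420,330)): print(c,a,P[m].mean(0).round(3),P[m][:,2].max())
save(f,'s3.png')"
```

```text
t 7.33 tcp [0.6314 0.2452 0.2265] head 17.97 zax [ 0.007  0.003 -1.   ] w 0.0856 F [-0.7 -0.  -0.2] gf 0.0
d [-30.64  43.23   2.38] yaw 37.97
[302.32 216.56] 147 [0.621 0.066 0.052] 0.05800096443585984
[280.95 267.27] 142 [0.626 0.249 0.088] 0.09380980158413096
```

View pics/s3.png

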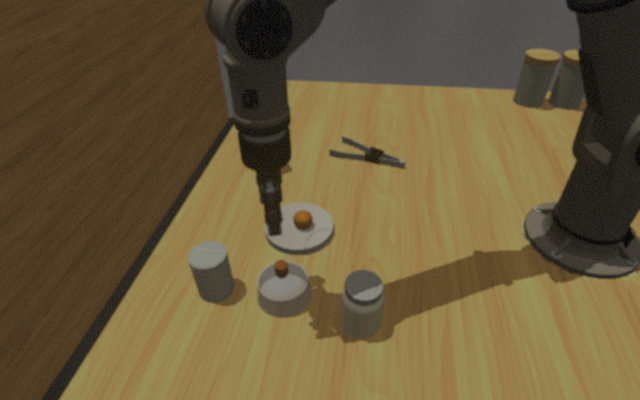

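Cover stands upright at (283,288), released; roll at (303,218). On to the tongs.

>>> send_rows(
  steps=[
    {"dx": -30.6, "dy": 43.2, "dz": 0, "yaw": 38, "gripper": 1},
    {"dx": -30.6, "dy": 43.2, "dz": 0, "yaw": 38, "gripper": 1},
    {"dx": -30.6, "dy": 43.2, "dz": 1, "yaw": 38, "gripper": 1},
    {"dx": -30.6, "dy": 43.2, "dz": 1, "yaw": 38, "gripper": 1},
    {"dx": -30.6, "dy": 43.2, "dz": 2, "yaw": 38, "gripper": 1},
  ],
)

```text
clock: 8.0
tcp_pos: [0.5353, -0.056, 0.2137]
orientation: [3.093, -0.548, -0.001]
contact_force: [1.0, -0.5, -0.1]
grip_width: 0.0854
gripper_force: 0.0
```

```bash
python3 -c "
from h import *
go(.4735,-.2605,.18,-20)"
```

```text
t 8.0 tcp [ 0.5353 -0.056   0.2137] head -20.08 zax [-0. -0. -1.] w 0.0854 F [ 1.  -0.5 -0.1] gf 0.0
d [ 1.22 21.32  3.38] yaw -0.08
```

>>> send_rows(
  steps=[
    {"dx": 1.2, "dy": 21.3, "dz": 2, "yaw": 0, "gripper": 1},
    {"dx": 1.2, "dy": 21.3, "dz": 2, "yaw": 0, "gripper": 1},
    {"dx": 1.2, "dy": 21.3, "dz": 3.4, "yaw": 0, "gripper": 1},
    {"dx": 1.2, "dy": 21.3, "dz": 3.4, "yaw": 0, "gripper": 1},
    {"dx": 1.2, "dy": 21.3, "dz": 3.4, "yaw": 0, "gripper": 1},
  ],
)

```text
clock: 8.62
tcp_pos: [0.4726, -0.2608, 0.1789]
orientation: [3.092, -0.554, -0.004]
contact_force: [1.3, -0.1, 0.9]
grip_width: 0.0855
gripper_force: 0.0
```

```bash
python3 - <<'E'
from h import *
go(.4735,-.2605,.035,-20)
f=imaging.grab_frame('top');P=cloud(f);h=cv2.cvtColor(f['color'],cv2.COLOR_RGB2HSV)
g=imaging.grab_frame('side');Pg=cloud(g);hg=cv2.cvtColor(g['color'],cv2.COLOR_RGB2HSV)
for F,p,H,b in((f,P,h,(265,155,330,225)),(g,Pg,hg,(260,190,340,260))):
    for c,a,m in blob((H[...,0]<20)&(H[...,1]>120),b):
        q=p[m]; print(c,a,q[:,:2].min(0).round(4),q[:,:2].max(0).round(4),q[:,2].max().round(3),'ray',ray(F,*c,.04).round(4))
save(g,'s4.png')
E
```

```text
t 8.62 tcp [ 0.4726 -0.2608  0.1789] head -20.32 zax [-0.003  0.    -1.   ] w 0.0855 F [ 1.3 -0.1  0.9] gf 0.0
d [ 0.11 -0.07 14.39] yaw -0.32
[295.64 156.27] 183 [ 0.4616 -0.0355] [0.7356 0.1424] 1.171 ray [0.7208 0.0563 0.04  ]
[277.33 161.85] 27 [0.7114 0.0787] [0.7175 0.1423] 0.004 ray [0.7062 0.1054 0.04  ]
[318.49 162.45] 83 [ 0.7047 -0.0353] [0.7172 0.0315] 0.006 ray [ 0.7031 -0.0046  0.04  ]
[296.34 192.37] 206 [0.4616 0.0295] [0.6423 0.075 ] 1.171 ray [0.6231 0.0557 0.04  ]
[266.07 197.27] 15 [0.6118 0.1347] [0.6228 0.1431] 0.004 ray [0.6112 0.1359 0.04  ]
[282.27 215.63] 135 [0.5499 0.0037] [0.6006 0.143 ] 0.005 ray [0.5618 0.0936 0.04  ]
[325.18 205.79] 57 [ 0.5792 -0.0327] [ 0.6016 -0.0047] 0.005 ray [ 0.586  -0.0201  0.04  ]
[324.36 214.18] 11 [ 0.5651 -0.0319] [ 0.5681 -0.01  ] 0.004 ray [ 0.5638 -0.0175  0.04  ]
[262.65 197.46] 26 [ 0.7388 -0.0739] [ 0.7593 -0.0265] 0.005 ray [ 0.7336 -0.0041  0.04  ]
[266.57 190.29] 7 [ 0.742 -0.085] [ 0.754  -0.0767] 0.002 ray [ 0.7311 -0.033   0.04  ]
[280.54 195.08] 26 [ 0.4674 -0.0869] [0.7113 0.7406] 0.67 ray [ 0.692  -0.0187  0.04  ]
[266.  193.4] 5 [ 0.7436 -0.0747] [ 0.7502 -0.0615] 0.004 ray [ 0.7294 -0.0207  0.04  ]
[324.21 202.28] 39 [ 0.5815 -0.0837] [ 0.5973 -0.029 ] 0.005 ray [ 0.5814 -0.0048  0.04  ]
[275.33 205.33] 27 [ 0.704  -0.0409] [ 0.7142 -0.0049] 0.004 ray [0.6957 0.0211 0.04  ]
[302.28 218.99] 238 [0.6032 0.0479] [0.6414 0.0817] 0.058 ray [0.6229 0.0606 0.04  ]
[333.  233.5] 4 [0.5516 0.0565] [0.5525 0.0634] 0.003 ray [0.5472 0.0987 0.04  ]
[328.25 243.5 ] 8 [0.4674 0.0872] [0.5634 0.7406] 0.67 ray [0.5535 0.1302 0.04  ]
[338.5 243.5] 4 [0.5344 0.0871] [0.537  0.0922] 0.002 ray [0.5318 0.1274 0.04  ]
[311.31 256.38] 13 [0.4674 0.1301] [0.5929 0.7406] 0.67 ray [0.5834 0.1715 0.04  ]
```

View pics/s4.png

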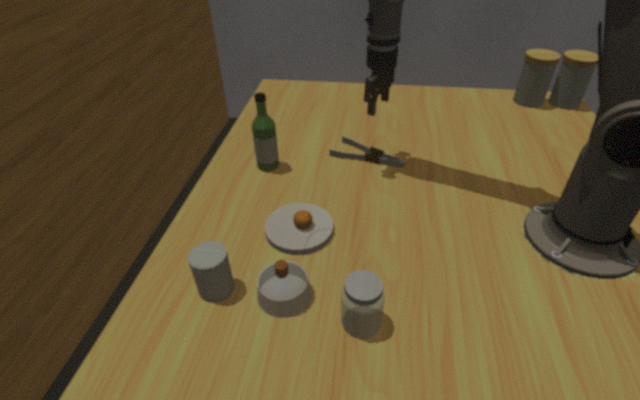

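Gripper stands above the tongs (375,155); roll measured by both views at (0.623, 0.056). Descend.

>>> send_rows(
  steps=[
    {"dx": 0.1, "dy": 0, "dz": 5, "yaw": 0, "gripper": 1},
    {"dx": 0.1, "dy": 0, "dz": 9, "yaw": 0, "gripper": 1},
    {"dx": 0.1, "dy": 0, "dz": 12, "yaw": 0, "gripper": 1},
    {"dx": 0.1, "dy": 0, "dz": 13.7, "yaw": 0, "gripper": 1},
    {"dx": 0.1, "dy": 0, "dz": 14.3, "yaw": 0, "gripper": 1},
  ],
)

```text
clock: 9.35
tcp_pos: [0.4762, -0.2576, 0.0367]
orientation: [-3.094, 0.543, 0.001]
contact_force: [0.7, -0.2, 0.6]
grip_width: 0.0851
gripper_force: 0.0
```

>>> send_rows(
  steps=[
    {"dx": 0, "dy": 0, "dz": 0, "yaw": 0, "gripper": 0.6},
    {"dx": 0, "dy": 0, "dz": 0, "yaw": 0, "gripper": 0.5},
    {"dx": 0, "dy": 0, "dz": 0, "yaw": 0, "gripper": 0.4},
    {"dx": 0, "dy": 0, "dz": 0, "yaw": 0, "gripper": 0.4},
    {"dx": 0, "dy": 0, "dz": 0, "yaw": 0, "gripper": 0.4},
  ],
)

```text
clock: 9.98
tcp_pos: [0.4767, -0.2593, 0.0384]
orientation: [3.093, -0.547, 0.004]
contact_force: [-1.9, 0.2, 5.7]
grip_width: 0.0343
gripper_force: 4.5
```

```bash
python3 - <<'E'
from tg import *
go(.4735,-.2605,.035,-20)
for n,b in(('top',(390,190,460,290)),('side',(325,130,410,172))):
    f=imaging.grab_frame(n); save(f,n+'5.png'); np.savez(n+'5.npz',**f)
cv2.imwrite('pics/s5.png',cv2.resize(f['color'][90:190,300:430,::-1],None,fx=6,fy=6))
E
```

```text
t 9.97 tcp [ 0.4767 -0.2593  0.0384] head -20.04 zax [ 0.002 -0.001 -1.   ] w 0.0343 F [-1.9  0.2  5.7] gf 4.52145806637418
d [-0.26  0.22  0.34] yaw -0.04
```

View pics/s5.png

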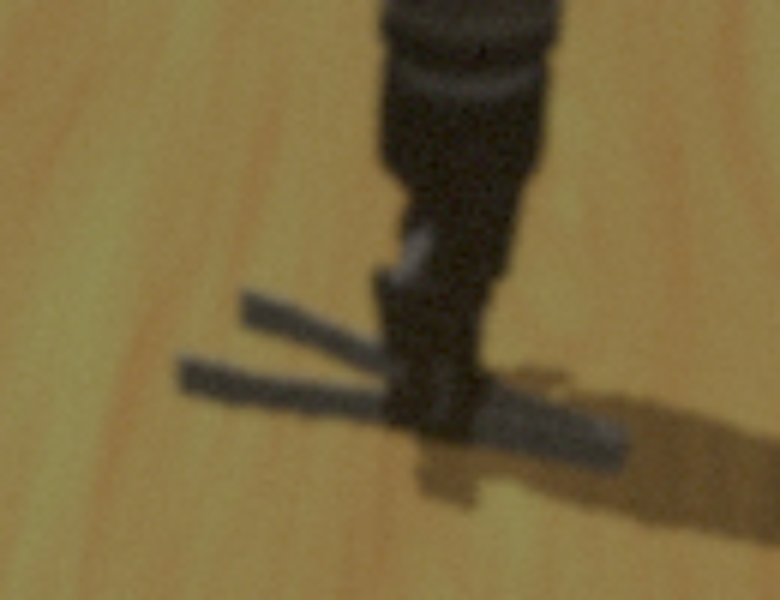

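Fingers straddle the grip plates (crop 430,390) and the tongs are squeezed evenly. Lift.

>>> send_rows(
  steps=[
    {"dx": 0, "dy": 0, "dz": -0.7, "yaw": 0, "gripper": 0.4},
    {"dx": 0, "dy": 0, "dz": -1.5, "yaw": 0, "gripper": 0.4},
    {"dx": 0, "dy": 0, "dz": -3, "yaw": 0, "gripper": 0.4},
    {"dx": 0, "dy": 0, "dz": -4, "yaw": 0, "gripper": 0.4},
    {"dx": 0, "dy": 0, "dz": -4, "yaw": 0, "gripper": 0.4},
  ],
)

```text
clock: 10.7
tcp_pos: [0.4765, -0.2591, 0.0784]
orientation: [3.093, -0.546, 0.003]
contact_force: [0.6, 0.0, -0.3]
grip_width: 0.0341
gripper_force: 3.3
```

```bash
cat > tips.py <<'E'
from h import *
def meas(n,tag):
    f=imaging.grab_frame(n); o=status.get_obs(); A=Ro.from_rotvec(o['orientation']).as_matrix()
    P=cloud(f).reshape(-1,3); ok=f['depth'].ravel()>0; q=(P-o['tcp_pos'])@A   # tool frame
    C=f['color'].reshape(-1,3)
    for s in(-1,1):
        k=ok&(q[:,0]>.085)&(q[:,0]<.14)&(abs(q[:,1])<.055)&(abs(q[:,2]-.02)<.04)&(s*q[:,1]>0)&(P[:,2]>.025)
        t=q[k]
        if len(t)>3: print(tag,n,s,len(t),'xmax',np.percentile(t[:,0],97).round(4),'y',np.median(t[:,1]).round(4),'z',np.percentile(t[:,2],[3,50,97]).round(4))
    return f
E
python3 - <<'E'
from tips import *
go(.4735,-.2605,.15,-20)
meas('top','a'); f=meas('side','a'); save(f,'s6.png')
E
```

```text
t 10.7 tcp [ 0.4765 -0.2591  0.0784] head -20.02 zax [ 0.002 -0.001 -1.   ] w 0.0341 F [ 0.6  0.  -0.3] gf 3.25956564192893
d [-0.22  0.24 -7.16] yaw -0.02
a top -1 46 xmax 0.1239 y -0.0349 z [0.0082 0.0157 0.0319]
a top 1 51 xmax 0.1251 y 0.0311 z [0.0078 0.017  0.0307]
a side -1 91 xmax 0.1213 y -0.0339 z [0.0093 0.0212 0.0318]
a side 1 82 xmax 0.1234 y 0.0322 z [0.0082 0.0203 0.0324]
```

>>> send_rows(
  steps=[
    {"dx": 0, "dy": 0, "dz": -1, "yaw": 0, "gripper": 0.4},
    {"dx": 0, "dy": 0, "dz": -3, "yaw": 0, "gripper": 0.4},
    {"dx": 0, "dy": 0, "dz": -5, "yaw": 0, "gripper": 0.4},
    {"dx": 0, "dy": 0, "dz": -7, "yaw": 0, "gripper": 0.4},
    {"dx": 0, "dy": 0, "dz": -8, "yaw": 0, "gripper": 0.4},
  ],
)

```text
clock: 11.42
tcp_pos: [0.4761, -0.2589, 0.1584]
orientation: [3.093, -0.546, 0.002]
contact_force: [-0.4, 0.7, -1.4]
grip_width: 0.0342
gripper_force: 3.3
```

```bash
python3 - <<'E'
from tips import *
go(.518,.055,.158,0)
meas('top','a'); f=meas('side','a')
E
```

```text
t 11.43 tcp [ 0.4761 -0.2589  0.1584] head -20.02 zax [ 0.001 -0.001 -1.   ] w 0.0342 F [-0.4  0.7 -1.4] gf 3.2586924837960396
d [-6.820e+00 -3.093e+01  3.000e-02] yaw -20.02
a top -1 56 xmax 0.1247 y -0.0353 z [0.0088 0.0166 0.0335]
a top 1 61 xmax 0.1237 y 0.0309 z [0.0093 0.0162 0.0327]
a side -1 108 xmax 0.1228 y -0.0341 z [0.0074 0.0195 0.03  ]
a side 1 93 xmax 0.1218 y 0.0328 z [0.0075 0.0192 0.0305]
```

Stable hold. Transport in gentle steps.

>>> send_rows(
  steps=[
    {"dx": -0.5, "dy": -2, "dz": 0, "yaw": -2, "gripper": 0.4},
    {"dx": -1.2, "dy": -5.5, "dz": 0, "yaw": -5, "gripper": 0.4},
    {"dx": -2.1, "dy": -9.5, "dz": 0, "yaw": -8, "gripper": 0.4},
    {"dx": -3.0, "dy": -13.5, "dz": 0, "yaw": -11, "gripper": 0.4},
    {"dx": -3.9, "dy": -17.5, "dz": 0, "yaw": -14, "gripper": 0.4},
  ],
)

```text
clock: 12.15
tcp_pos: [0.4983, -0.078, 0.1563]
orientation: [-3.137, 0.158, 0.003]
contact_force: [0.1, -0.4, -1.6]
grip_width: 0.034
gripper_force: 3.3
```

```bash
python3 - <<'E'
from tips import *
go(.518,.055,.158,0)
E
```

```text
t 12.15 tcp [ 0.4983 -0.078   0.1563] head -5.77 zax [-0.002  0.001 -1.   ] w 0.034 F [ 0.1 -0.4 -1.6] gf 3.2584184334336896
d [  0.62 -13.43  -0.16] yaw -5.77
```

>>> send_rows(
  steps=[
    {"dx": 0.2, "dy": -4, "dz": 0, "yaw": -2, "gripper": 0.4},
    {"dx": 0.4, "dy": -8, "dz": 0, "yaw": -4, "gripper": 0.4},
    {"dx": 0.6, "dy": -11.5, "dz": 0, "yaw": -5.8, "gripper": 0.4},
    {"dx": 0.6, "dy": -13.2, "dz": 0, "yaw": -5.8, "gripper": 0.4},
    {"dx": 0.6, "dy": -13.4, "dz": 0, "yaw": -5.8, "gripper": 0.4},
  ],
)

```text
clock: 12.78
tcp_pos: [0.5184, 0.0529, 0.1567]
orientation: [-3.142, 0.002, 0.002]
contact_force: [-0.2, -1.3, -1.1]
grip_width: 0.0341
gripper_force: 3.3
```

>>> send_rows(
  steps=[
    {"dx": 0, "dy": 0, "dz": 2, "yaw": 0, "gripper": 0.4},
    {"dx": 0, "dy": 0, "dz": 4, "yaw": 0, "gripper": 0.4},
    {"dx": 0, "dy": 0, "dz": 5, "yaw": 0, "gripper": 0.4},
    {"dx": 0, "dy": 0, "dz": 5, "yaw": 0, "gripper": 0.4},
  ],
)

```text
clock: 13.28
tcp_pos: [0.5185, 0.0506, 0.1066]
orientation: [3.141, -0.008, -0.003]
contact_force: [0.2, 0.7, 0.5]
grip_width: 0.0342
gripper_force: 3.3
```

```bash
cat > m2.py <<'E'
from tips import *
go(.518,.055,.058,0)
o=status.get_obs(); A=Ro.from_rotvec(o['orientation']).as_matrix()
T=meas('top','a'); S=meas('side','a')
for f,b in((T,(265,155,335,225)),(S,(260,185,345,260))):
    h=cv2.cvtColor(f['color'],cv2.COLOR_RGB2HSV)
    for c,a,m in blob((h[...,0]<20)&(h[...,1]>150),b):
        if a>60 : X=ray(f,*c,.037); print('roll',c,a,X.round(4),'tool',((X-o['tcp_pos'])@A).round(4))
E
python3 - <<'E'
from m2 import *
a=cv2.resize(T['color'][150:260,250:350,::-1],None,fx=4,fy=4);b=cv2.resize(S['color'][150:260,250:350,::-1],None,fx=4,fy=4)
cv2.imwrite('pics/c7.png',np.hstack([a,b]))
E
```

```text
t 13.28 tcp [0.5185 0.0506 0.1066] head -0.3 zax [-0.002 -0.001 -1.   ] w 0.0342 F [0.2 0.7 0.5] gf 3.259152118989732
d [-0.05 -0.44  4.86] yaw -0.3
a top -1 113 xmax 0.1227 y -0.0138 z [0.0085 0.0542 0.0593]
a top 1 29 xmax 0.1225 y 0.0073 z [0.0068 0.0544 0.0587]
a side -1 257 xmax 0.1223 y -0.0331 z [0.0064 0.0256 0.0591]
a side 1 135 xmax 0.1214 y 0.0315 z [0.0058 0.0172 0.0281]
roll [295.14 190.27] 127 [0.6292 0.0589 0.037 ] tool [ 0.1108 -0.0089  0.0694]
roll [302.24 219.76] 172 [0.6232 0.06   0.037 ] tool [ 0.1048 -0.01    0.0694]
```

View pics/c7.png

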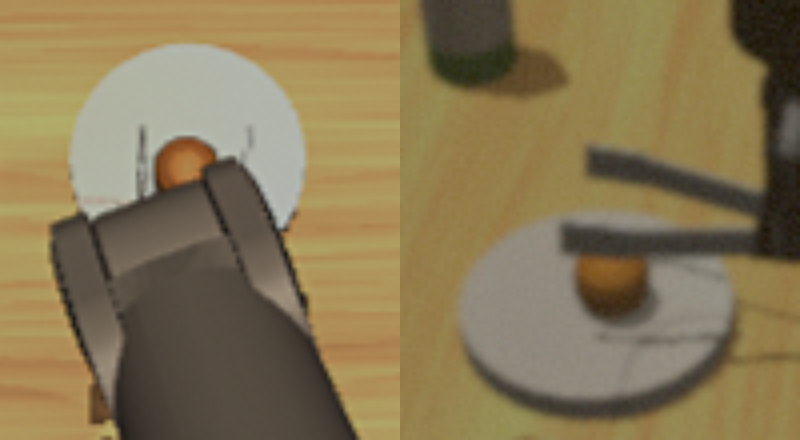

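Tips straddle the roll in x; in y they sit ~5 mm to the right (tips mid crop 196, roll 187). Correct sideways, then descend.

>>> send_rows(
  steps=[
    {"dx": 0, "dy": -0.5, "dz": 0, "yaw": 0, "gripper": 0.4},
    {"dx": 0, "dy": -0.5, "dz": 0, "yaw": 0, "gripper": 0.4},
    {"dx": 0, "dy": -0.5, "dz": 0, "yaw": 0, "gripper": 0.4},
  ],
)

```text
clock: 13.75
tcp_pos: [0.5192, 0.0568, 0.1074]
orientation: [-3.142, 0.005, -0.001]
contact_force: [0.4, -1.5, -0.6]
grip_width: 0.0344
gripper_force: 3.3
```

```bash
python3 - <<'E'
from m2 import *
E
```

```text
t 13.75 tcp [0.5192 0.0568 0.1074] head -0.2 zax [ 0.  0. -1.] w 0.0344 F [ 0.4 -1.5 -0.6] gf 3.257387744524749
d [-0.12  0.19  4.94] yaw -0.2
a top -1 79 xmax 0.1223 y -0.0131 z [0.007  0.0541 0.059 ]
a top 1 41 xmax 0.122 y 0.0106 z [0.0066 0.0537 0.0588]
a side -1 233 xmax 0.122 y -0.0341 z [0.0054 0.0225 0.0593]
a side 1 144 xmax 0.1225 y 0.0311 z [0.0048 0.0167 0.0291]
roll [294.45 189.4 ] 97 [0.6316 0.0607 0.037 ] tool [ 0.1123 -0.0043  0.0705]
roll [302.39 220.61] 142 [0.6224 0.0628 0.037 ] tool [ 0.1031 -0.0063  0.0705]
```

>>> send_rows(
  steps=[
    {"dx": 0, "dy": 0, "dz": 1.5, "yaw": 0, "gripper": 0.4},
    {"dx": 0, "dy": 0, "dz": 3, "yaw": 0, "gripper": 0.4},
    {"dx": 0, "dy": 0, "dz": 4.2, "yaw": 0, "gripper": 0.4},
    {"dx": 0, "dy": 0, "dz": 5.1, "yaw": 0, "gripper": 0.4},
    {"dx": 0, "dy": 0, "dz": 5.1, "yaw": 0, "gripper": 0.4},
  ],
)

```text
clock: 14.48
tcp_pos: [0.5186, 0.0566, 0.0553]
orientation: [3.141, -0.006, -0.002]
contact_force: [0.5, 0.7, -0.6]
grip_width: 0.0346
gripper_force: 3.3
```

```bash
python3 - <<'E'
from m2 import *
a=cv2.resize(T['color'][150:260,250:350,::-1],None,fx=4,fy=4);b=cv2.resize(S['color'][150:260,250:350,::-1],None,fx=4,fy=4)
cv2.imwrite('pics/c8.png',np.hstack([a,b]))
E
```

```text
t 14.47 tcp [0.5186 0.0566 0.0553] head -0.22 zax [-0.002 -0.    -1.   ] w 0.0346 F [ 0.5  0.7 -0.6] gf 3.2590403247013455
d [-0.06  0.16 -0.27] yaw -0.22
a top -1 123 xmax 0.1228 y -0.0131 z [0.0008 0.007  0.0224]
a top 1 84 xmax 0.1255 y 0.0105 z [-0.0005  0.0067  0.0161]
a side -1 325 xmax 0.1223 y -0.0208 z [-0.0001  0.0094  0.0272]
a side 1 136 xmax 0.1231 y 0.0305 z [-0.0001  0.0084  0.0227]
roll [295.39 190.9 ] 149 [0.6275 0.0583 0.037 ] tool [ 0.109  -0.0021  0.0181]
roll [302.69 216.84] 190 [0.624 0.05  0.037] tool [0.1055 0.0062 0.0181]
```

View pics/c8.png

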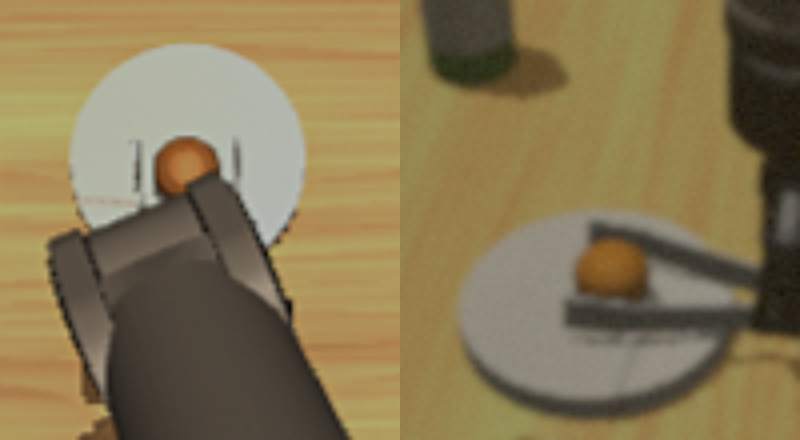

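Roll (crop 187,165) sits centred between the tips (137 and 237), tips low over the board. Squeeze.

>>> send_rows(
  steps=[
    {"dx": 0, "dy": 0, "dz": 0, "yaw": 0, "gripper": 0.37},
    {"dx": 0, "dy": 0, "dz": 0, "yaw": 0, "gripper": 0.34},
    {"dx": 0, "dy": 0, "dz": 0, "yaw": 0, "gripper": 0.31},
    {"dx": 0, "dy": 0, "dz": 0, "yaw": 0, "gripper": 0.29},
    {"dx": 0, "dy": 0, "dz": 0, "yaw": 0, "gripper": 0.27},
  ],
  force=30,
)

```text
clock: 15.2
tcp_pos: [0.5192, 0.0567, 0.0563]
orientation: [-3.142, 0.006, -0.001]
contact_force: [-1.2, 0.2, -0.2]
grip_width: 0.024
gripper_force: 29.4
```

>>> send_rows(
  steps=[
    {"dx": 0, "dy": 0, "dz": 0, "yaw": 0, "gripper": 0.24},
    {"dx": 0, "dy": 0, "dz": 0, "yaw": 0, "gripper": 0.2},
    {"dx": 0, "dy": 0, "dz": 0, "yaw": 0, "gripper": 0.15},
    {"dx": 0, "dy": 0, "dz": 0, "yaw": 0, "gripper": 0.15},
    {"dx": 0, "dy": 0, "dz": 0, "yaw": 0, "gripper": 0.15},
  ],
)

```text
clock: 15.82
tcp_pos: [0.5192, 0.0567, 0.0563]
orientation: [-3.142, 0.006, -0.0]
contact_force: [0.5, 0.9, 0.1]
grip_width: 0.0239
gripper_force: 29.4
```

```bash
python3 - <<'E'
from m2 import *
E
```

```text
t 15.82 tcp [0.5192 0.0567 0.0563] head -0.22 zax [ 0.  0. -1.] w 0.0239 F [0.5 0.9 0.1] gf 29.3989035487175
d [-0.12  0.17 -0.17] yaw -0.22
a top -1 112 xmax 0.1229 y -0.0131 z [-0.0002  0.0071  0.0176]
a top 1 80 xmax 0.1248 y 0.008 z [-0.0011  0.0055  0.0158]
a side -1 283 xmax 0.1226 y -0.0222 z [-0.0006  0.0091  0.0285]
a side 1 88 xmax 0.1233 y 0.0205 z [-0.0007  0.0062  0.0183]
roll [295.4  190.85] 148 [0.6276 0.0582 0.037 ] tool [ 0.1084 -0.0019  0.0193]
roll [302.93 216.03] 152 [0.624  0.0472 0.037 ] tool [0.1048 0.0092 0.0193]
```

>>> send_rows(
  steps=[
    {"dx": 0, "dy": 0, "dz": -0.5, "yaw": 0, "gripper": 0.15},
    {"dx": 0, "dy": 0, "dz": -1.2, "yaw": 0, "gripper": 0.15},
    {"dx": 0, "dy": 0, "dz": -2.2, "yaw": 0, "gripper": 0.15},
    {"dx": 0, "dy": 0, "dz": -3.4, "yaw": 0, "gripper": 0.15},
    {"dx": 0, "dy": 0, "dz": -4.6, "yaw": 0, "gripper": 0.15},
  ],
)

```text
clock: 16.55
tcp_pos: [0.5192, 0.0567, 0.1033]
orientation: [-3.142, 0.006, -0.001]
contact_force: [0.6, -0.2, -1.2]
grip_width: 0.0241
gripper_force: 29.5
```

>>> send_rows(
  steps=[
    {"dx": 0, "dy": 0, "dz": -1.5, "yaw": 0, "gripper": 0.15},
    {"dx": 0, "dy": 0, "dz": -3, "yaw": 0, "gripper": 0.15},
    {"dx": 0, "dy": 0, "dz": -4.5, "yaw": 0, "gripper": 0.15},
    {"dx": 0, "dy": 0, "dz": -6, "yaw": 0, "gripper": 0.15},
    {"dx": 0, "dy": 0, "dz": -7.5, "yaw": 0, "gripper": 0.15},
  ],
)

```text
clock: 17.18
tcp_pos: [0.5191, 0.0567, 0.1782]
orientation: [3.142, -0.006, 0.0]
contact_force: [-0.2, 0.7, -2.3]
grip_width: 0.0236
gripper_force: 29.5
```

>>> send_rows(
  steps=[
    {"dx": 0, "dy": 0, "dz": -1, "yaw": 0, "gripper": 0.15},
    {"dx": 0, "dy": 0, "dz": -1.5, "yaw": 0, "gripper": 0.15},
    {"dx": 0, "dy": 0, "dz": -1.5, "yaw": 0, "gripper": 0.15},
    {"dx": 0, "dy": 0, "dz": -1.5, "yaw": 0, "gripper": 0.15},
    {"dx": 0, "dy": 0, "dz": -1.5, "yaw": 0, "gripper": 0.15},
  ],
)

```text
clock: 17.8
tcp_pos: [0.5188, 0.0566, 0.1917]
orientation: [3.141, -0.006, -0.002]
contact_force: [0.8, 0.3, -1.7]
grip_width: 0.0238
gripper_force: 29.5
```

```bash
python3 - <<'E'
from m2 import *
P=cloud(S);h=cv2.cvtColor(S['color'],cv2.COLOR_RGB2HSV)
k=(h[...,0]<20)&(h[...,1]>150)&(P[...,2]>.08)&(P[...,2]<.25)&(abs(P[...,0]-.62)<.05)&(abs(P[...,1]-.057)<.04); print('roll',k.sum(),P[k].min(0),P[k].max(0))
cv2.imwrite('pics/c9.png',cv2.resize(S['color'][120:320,200:430,::-1],None,fx=3,fy=3))
E
```

```text
t 17.8 tcp [0.5188 0.0566 0.1917] head -0.22 zax [-0.001 -0.    -1.   ] w 0.0238 F [ 0.8  0.3 -1.7] gf 29.49750065803528
d [-0.07  0.16 13.37] yaw -0.22
a top -1 138 xmax 0.1248 y -0.0128 z [0.0018 0.0072 0.0242]
a top 1 69 xmax 0.1256 y 0.0082 z [0.0015 0.0075 0.0156]
a side -1 341 xmax 0.1229 y -0.024 z [0.001  0.0106 0.03  ]
a side 1 80 xmax 0.1222 y 0.0195 z [0.0001 0.0075 0.0157]
roll [293.08 181.53] 149 [0.6529 0.0641 0.037 ] tool [ 0.1342 -0.008   0.1546]
roll 175 [0.60133403 0.04906191 0.17560511] [0.64234243 0.07625138 0.19233374]
```

View pics/c9.png

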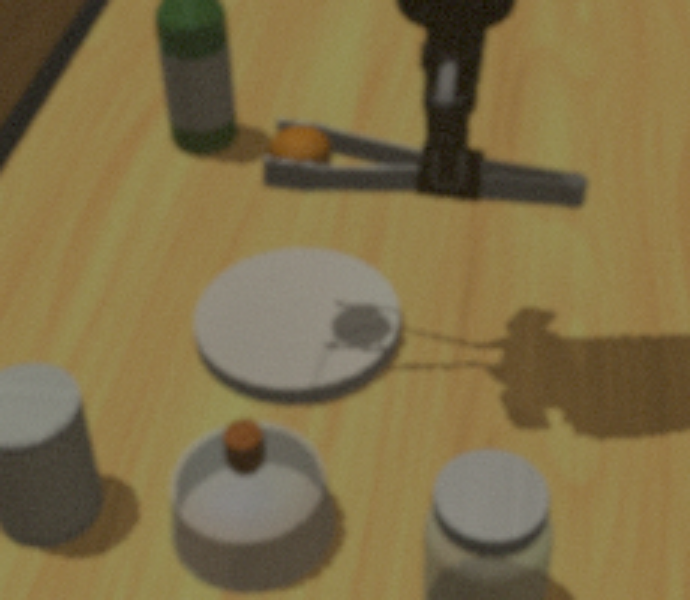

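The roll (crop 300,147) is held between the tips, top at z≈0.192 (underside ~0.155, about 13.5 cm above the board). The cover is upright at (245,510). Hand in.

```bash
python3 -c "
from bench import workorder
print(workorder.hand_in())"
```

```text
the job is handed in; nothing more can be done
None
```

I finished the task and handed it in at 17.8 s: the roll is held in the squeezed tongs about 13.5 cm above the board, the cover stands upright on the counter clear of it, and I saw no sign of the jar, bottle or tin moving; the hand-in gave no verdict.

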